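# Un-nest two tube offcuts and stand each in its size row

### The arm

A 6-joint arm with a two-finger parallel gripper is mounted at the origin on the work surface. World frame = base frame: x ahead of the robot, y to its left, z up, the work surface at z = 0. Lengths are in m, angles in rad, forces in N, time in s.
With the tool pointing down it reaches from about 0.35 to 0.975 m from the base axis. Payload 4.9 kg.
Tool frame: the origin (TCP) lies midway between the tips of the shut fingers; the grasp point (between the pads) lies 19 mm behind it; z points along the fingers, y is the direction in which the jaws open and shut (so a half turn about z gives the same grasp; the last joint's range is limited). The gripper opens to 85 mm and grips with 20 to 120 N. Pads are 22 mm wide; open, the fingers measure 114 mm over their backs; the gripper's body (76 mm by 85 mm) begins 54 mm behind the grasp point. The pads swing forward as they close: fully open they stand 13 mm farther back than shut.
Start: joints at [1.076, 0.053, 1.613, -0, 1.476, -0.119], TCP at [0.229, 0.581, 0.231] pointing down, gripper open.
Joint ranges: [-3.01, 3.01], [-1.01, 2.22], [0.06, 2.58], [-1.02, 4.17], [0.09, 2.62], [-3.14, 3.14]. Speed limits (rad/s): [2.57, 2.57, 3.14, 3.14, 3.14, 3.14].

### API

Orientations are given as a rotation vector (axis times angle).
In Python, from station import ctrl gives the robot as it stands.
- The arm moves only by the tool apply_moves, never from a script. Its argument "rows" is a list of rows, each a list of 6 numbers: the shift along the tool's x, y, z in cm, then the turn, a rotation vector about the tool's x, y, z in units of 5 degrees (1.0 is 5 degrees). In form: [[x, y, z, rx, ry, rz], ...]. A call has 1 to 20 rows; each row is the pose to reach, as a shift and turn from the pose measured when the call began, along the tool's axes at that moment; what a row does not reach only later rows make up. A row lasts 1/10 s, in which the tool goes at most 50 mm and 8.59 degrees, less where a joint would pass 70% of its speed; a pose out of reach is approached as far as the arm can. A call with a gripper value outside its range is refused whole. "grip" is the closure, from 0 (fully open) to 1 (shut), set as the call begins (left out, the last holds). The fingers move at their own pace and stop on an object; "squeeze" is the grip in N (left out, the last holds). Time passes only in rows, so rows that repeat a pose let the fingers close. It gives the time, the measured TCP pose, the force and the opening at its end, in the units of the state.
- ctrl.get_obs(): the state, without advancing time (a new reading comes with each control period).
- ctrl.get_image(name): name is "scene" or "top" or "wrist"; returns a dict with "color" (400x640x3 uint8, blue, green, red), "mtx" (3x3 intrinsics, pixels), "D" ([k1, k2, p1, p2, k3] as OpenCV has them; the pictures are not rectified), "rvec" (rotation vector, rad) and "tvec" (3), from world to camera coordinates, as OpenCV has them. Camera axes: x right, y down, z forward; pixel columns grow to the right and rows downward; lengths in m; the calibration is good to about 2 mm. A picture is of the moment at which its call begins. There is no depth.
- ctrl.finish_job(): hands the job in, once; it reports no verdict.
The state is a dict: "t": time; "q": joint angles; "dq": joint speeds; "effort": joint torques, N m; "tool_pos": TCP position; "tool_rot": TCP orientation; "contact_force": force on the tool from outside, world axes, zero at the start; "wrist_torque": the same for the moment, N m; "opening": finger opening in m.
Only numpy, scipy, OpenCV 4.12 (cv2) and the standard library are available. Lean on these libraries where they do the work, as an engineer would, in place of code of your own. Each camera call takes 0.05 s, during which the arm holds its last target.

### The job

On the welding bench a narrow bare-steel round tube offcut stands inside a wide blue one. Pull the two apart and stand each upright in the free part of the row for its size: the narrow tube in the narrow channel with the bare-steel sample ring, the wide tube in the wide channel with the blue sample ring. Set the tubes down on the channel floors, do not drop or throw them.

Things in the scene. Friction and masses are not known exactly. Their poses are not given: they have to be found in the camera images.
- narrow_tube_mid (a point): Centre (half-way up, on the axis) of the loose bare-steel round tube: 32 mm outside diameter, 26 mm bore, 120 mm tall, about 0.26 kg. z is its axis. It starts upright on the bench inside the wide tube with up to 8 mm of play all round; its upper 60 mm stand clear above the wide tube, to be gripped there.
- wide_tube_mid (a point): Centre (half-way up, on the axis) of the loose blue round tube: 58 mm outside diameter, 48 mm bore, 60 mm tall, about 0.39 kg. z is its axis. It starts upright on the bench around the narrow tube.
- row_narrow_free (a point): Middle of the free part of the narrow row, on its floor (4 mm above the bench): a fixed aluminium channel 220 mm long, 54 mm wide inside, its lips 12 mm above the floor. x: along the row, y: across, z: up. Free 75 mm either way along x; a welded-in bare-steel sample ring (32 mm across, 30 mm tall) is at x = -105 mm. Only the narrow tube fits, with 11 mm of play each side.
- row_wide_free (a point): Middle of the free part of the wide row, on its floor (4 mm above the bench): a fixed aluminium channel 220 mm long, 82 mm wide inside, its lips 12 mm above the floor. x: along the row, y: across, z: up. Free 75 mm either way along x; a welded-in blue sample ring (58 mm across, 30 mm tall) is at x = -105 mm. The wide tube has 12 mm of play each side. The rows may change places.
Mind the look-alikes: they are no part of the job. What is shaped like the part that bears row_narrow_free but turquoise is not meant. What is shaped like the part that bears narrow_tube_mid but yellow is not meant.

How it is judged:
On the way:
1. the two tubes are pulled apart: their centres lie more than 60 mm apart across the bench (horizontal distance between narrow_tube_mid and wide_tube_mid above 0.06 m), for 0.2 s.
At the end, for the whole second after the job is handed in: The narrow tube stands in the narrow row and the wide tube in the wide row, each at rest on the channel floor (height within 6 mm), upright within about 10 degrees, within 18 mm of the row's middle line and within 80 mm, along the row, of the middle of its free part (x of narrow_tube_mid in the frame of row_narrow_free between -0.08 and 0.08 m and y of narrow_tube_mid in the frame of row_narrow_free between -0.018 and 0.018 m and z of narrow_tube_mid in the frame of row_narrow_free between 0.054 and 0.066 m and angle between each of narrow_tube_mid, wide_tube_mid's own z axis and vertical below 0.17 rad and x of wide_tube_mid in the frame of row_wide_free between -0.08 and 0.08 m and y of wide_tube_mid in the frame of row_wide_free between -0.018 and 0.018 m and z of wide_tube_mid in the frame of row_wide_free between 0.024 and 0.036 m and linear speed of each of narrow_tube, wide_tube below 0.02 m/s); the robot touches nothing.
It fails at once if the narrow tube is dropped or thrown (faster than 0.8 m/s with no finger on it) (linear speed of narrow_tube above 0.8 m/s and contact force between the fingers and narrow_tube below 0.1 N).
It fails at once if the wide tube is dropped or thrown (faster than 0.8 m/s with no finger on it) (linear speed of wide_tube above 0.8 m/s and contact force between the fingers and wide_tube below 0.1 N).
It also fails if it takes over 64 s, if anything falls off the work surface, if the arm or the gripper's body presses on something with over 40 N, if the wrist force passes 120 N, or if a joint passes its speed limit or range.

## Working session

There is one attempt and no reset: what is moved stays moved. The work goes in short steps, Python scripts to look and compute and a tool call to move; the robot and the scene stay as the last step left them, time stands still between calls to the robot, and variables do not carry over. Pictures are saved under pics/ and viewed, and the job is handed in when it is done.

Besides the shell and the picture viewer there is one more tool, called after "Request:" by a JSON object that holds its "fn" and its "kwargs". apply_moves: Moves the arm, as the interface text tells. Its arguments: {"type":"object","properties":{"rows":{"type":"array","items":{"type":"array","items":{"type":"number"}}},"grip":{"type":"number"},"squeeze":{"type":"number"}},"required":["rows"]}

```bash
mkdir -p pics; ls; python3 - <<'E'
from station import ctrl
import cv2,numpy as np
o=ctrl.get_obs()
for k,v in o.items(): print(k,np.round(v,3))
for n in ("scene","top","wrist"):
    d=ctrl.get_image(n); cv2.imwrite(f"pics/{n}0.png",d["color"])
    np.savez(f"{n}0.npz",**d)
    R=cv2.Rodrigues(np.array(d["rvec"]))[0]; print(n,np.round(d["mtx"],1).tolist(),np.round(d["D"],3),np.round(-R.T@np.array(d["tvec"]).ravel(),3))
E
```

```text
pics
t 0.0
q [ 1.076  0.053  1.614  0.     1.476 -0.119]
dq [ 0.001 -0.001  0.001 -0.002  0.002 -0.001]
effort [-0.0000e+00 -3.9366e+01 -3.7018e+01 -0.0000e+00  7.0000e-03  0.0000e+00]
tool_pos [0.229 0.581 0.23 ]
tool_rot [-5.870e-01 -3.086e+00  3.000e-03]
contact_force [ 0.158 -0.102  0.951]
wrist_torque [-0.104 -0.027  0.013]
opening 0.085
scene [[416.8, 0.0, 320.9], [0.0, 416.8, 210.0], [0.0, 0.0, 1.0]] [-0.103  0.     0.     0.     0.   ] [ 0.77  -0.34   0.841]
top [[462.4, 0.0, 322.5], [0.0, 462.4, 209.6], [0.0, 0.0, 1.0]] [-0.076  0.     0.     0.     0.   ] [0.303 0.049 1.124]
wrist [[317.5, 0.0, 321.6], [0.0, 317.5, 202.1], [0.0, 0.0, 1.0]] [-0.026  0.     0.     0.     0.   ] [0.168 0.606 0.373]
```

View pics/scene0.png

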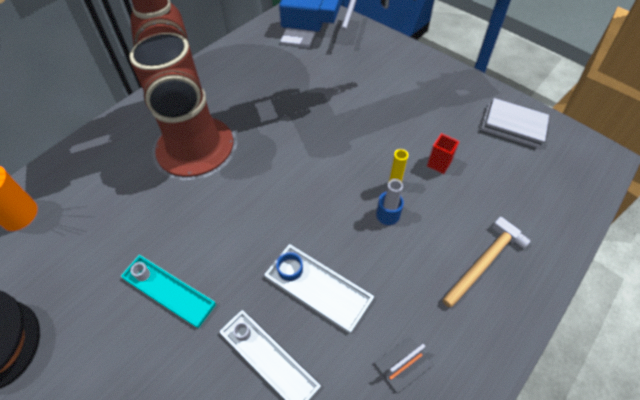

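View pics/top0.png

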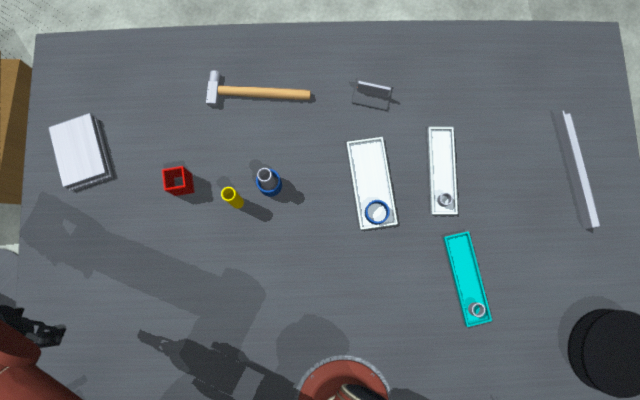

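View pics/wrist0.png

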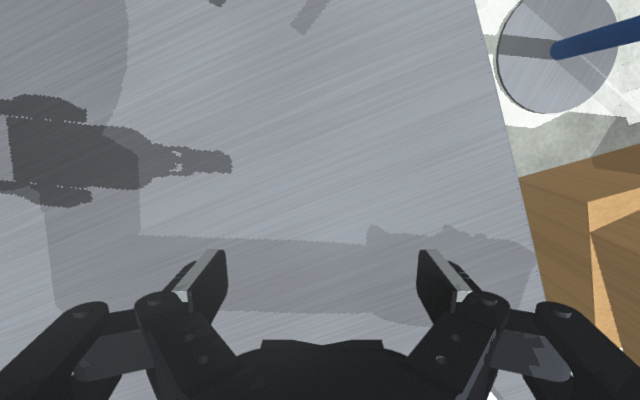

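The candidates I can see are:
- **Narrow tube:** bare steel standing in blue at top (266,175). The yellow tube at (231,196) is the look-alike. The grey sample rings at (445,200) and (478,310) are not the loose tube.
- **Wide tube:** blue around the steel at (268,183). The blue ring at (377,212) is the welded sample.
- **Narrow row:** white channel at (443,170) with the steel ring. The turquoise one at (468,280) is the look-alike.
- **Wide row:** white channel at (372,183) with the blue ring.

I choose steel in blue, white narrow and white wide, and will check that in a close crop.

```bash
cat > h.py <<'E'
import cv2,numpy as np
def ray(d,uv,z):
    uv=np.array(uv,float).reshape(-1,1,2)
    n=cv2.undistortPoints(uv,np.array(d["mtx"],float),np.array(d["D"],float)).reshape(-1,2)
    R=cv2.Rodrigues(np.array(d["rvec"],float))[0]; c=-R.T@np.array(d["tvec"],float).ravel()
    v=np.c_[n,np.ones(len(n))]@R
    return c+v*((z-c[2])/v[:,2])[:,None]
def proj(d,P):
    return cv2.projectPoints(np.array(P,float).reshape(-1,1,3),np.array(d["rvec"],float),np.array(d["tvec"],float),np.array(d["mtx"],float),np.array(d["D"],float))[0].reshape(-1,2)
E
python3 - <<'E'
import cv2,numpy as np
from h import *
d=dict(np.load("top0.npz")); im=d["color"]
a=cv2.resize(im[145:225,215:315],None,fx=6,fy=6,interpolation=cv2.INTER_CUBIC)
b=cv2.resize(im[120:235,340:465],None,fx=5,fy=5,interpolation=cv2.INTER_CUBIC)
cv2.imwrite("pics/ca.png",a);cv2.imwrite("pics/cb.png",b)
s=dict(np.load("scene0.npz"))["color"]
cv2.imwrite("pics/cs.png",cv2.resize(s[140:235,360:465],None,fx=6,fy=6,interpolation=cv2.INTER_CUBIC))
hsv=cv2.cvtColor(im,cv2.COLOR_BGR2HSV)
w=((hsv[...,2]>185)&(hsv[...,1]<60)).astype(np.uint8)
w[:, :330]=0; w[:,470:]=0; w[:110]=0; w[240:]=0
w=cv2.morphologyEx(w,cv2.MORPH_CLOSE,np.ones((5,5)))
for c in cv2.findContours(w,cv2.RETR_EXTERNAL,cv2.CHAIN_APPROX_NONE)[0]:
    if cv2.contourArea(c)<300: continue
    P=ray(d,c.reshape(-1,2),0.016)[:,:2]
    r=cv2.minAreaRect((P*1000).astype(np.float32)); print("chan",np.round(r[0],1),np.round(r[1],1),round(r[2],2)); print(np.round(cv2.boxPoints(r)).tolist())
bl=cv2.inRange(hsv,(100,120,50),(125,255,255)); 
for c in cv2.findContours(bl,cv2.RETR_EXTERNAL,cv2.CHAIN_APPROX_NONE)[0]:
    if cv2.contourArea(c)<50: continue
    x=cv2.boundingRect(c); e=cv2.fitEllipse(c); print("blue",x,np.round(e[0],1),np.round(e[1],1), ray(d,e[0],0.034).round(4),ray(d,e[0],0.06).round(4))
E
```

```text
chan [527.1 -86. ] [221.   90.6] 6.6
[[412.0, -54.0], [423.0, -144.0], [642.0, -118.0], [632.0, -28.0]]
chan [ 554.4 -264.1] [ 63.6 218.2] 88.49
[[445.0, -293.0], [663.0, -299.0], [664.0, -235.0], [446.0, -229.0]]
blue (365, 200, 24, 24) [376.7 211.6] [22.8 23.3] [[ 0.4511 -0.0939  0.034 ]] [[ 0.4476 -0.0905  0.06  ]]
blue (256, 169, 26, 28) [268.3 181.5] [22.  27.7] [[0.5312 0.1635 0.034 ]] [[0.5258 0.1607 0.06  ]]
```

View pics/ca.png

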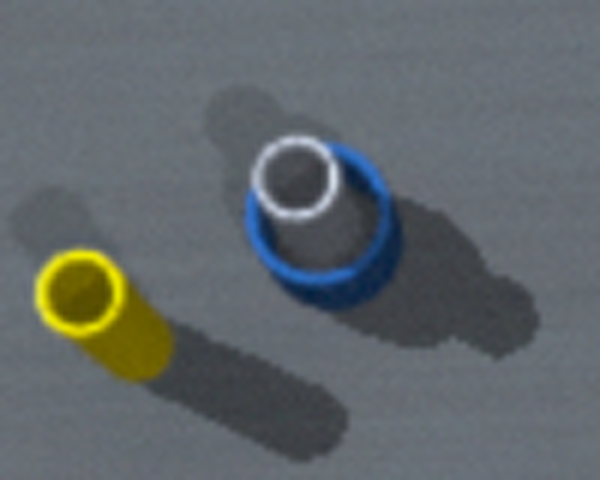

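View pics/cb.png

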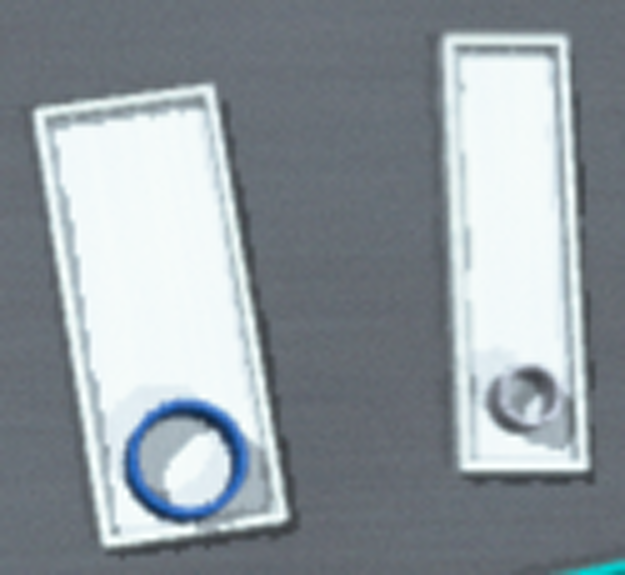

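View pics/cs.png

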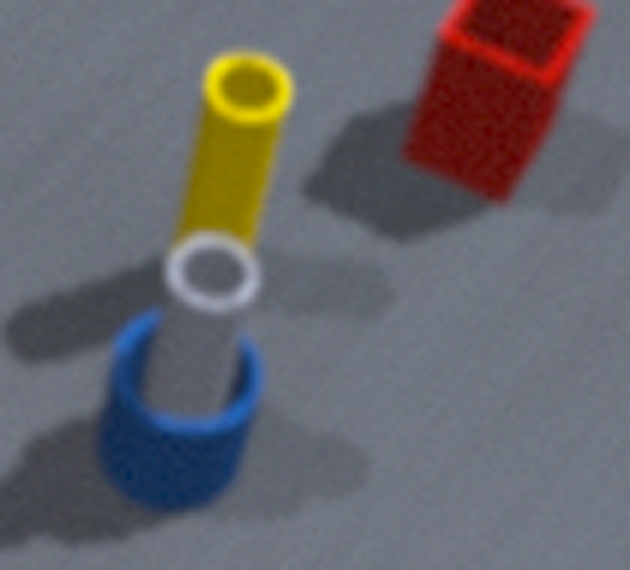

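The crop confirms the choice: the steel tube's rim is at top (264,174), inside the blue rim at about (268,180). The yellow decoy is separate. The wide white channel holds the blue ring and the narrow white channel holds the steel ring. Next I compute positions from both views.

```bash
python3 - <<'E'
import cv2,numpy as np
from h import *
t=dict(np.load("top0.npz")); s=dict(np.load("scene0.npz"))
def up(p,o,k): return [(p[0]+.5)/k-.5+o[0],(p[1]+.5)/k-.5+o[1]]
N=[ray(t,up((296,178),(215,145),6),.12),ray(s,up((213,272),(360,140),6),.12)]
W=[ray(t,up((320,211),(215,145),6),.06),ray(s,up((187,370),(360,140),6),.06)]
Y=[ray(t,up((81,292),(215,145),6),.12),ray(s,up((249,89),(360,140),6),.12)]
R=[ray(t,up((524,399),(340,120),5),.034)]
for n,v in zip("NWYR",(N,W,Y,R)): print(n,*[q.round(4).tolist() for q in v])
n=np.mean(N,0)[0];y=np.mean(Y,0)[0]; print("dist y",np.linalg.norm((n-y)[:2]),np.degrees(np.arctan2(*(y-n)[[1,0]])))
u=np.array([.9996,-.0265]); print("narrow free",R[0][0,:2]+.105*u, np.array([.5544,-.2641])+.03*u)
E
```

```text
N [[0.5299, 0.1641, 0.12]] [[0.5306, 0.1638, 0.12]]
W [[0.53, 0.1617, 0.06]] [[0.5303, 0.1614, 0.06]]
Y [[0.4893, 0.2438, 0.12]] [[0.4906, 0.2435, 0.12]]
R [[0.4761, -0.2589, 0.034]]
dist y 0.08933045865127631 116.82298090327564
narrow free [ 0.58106895 -0.26163693] [ 0.584388 -0.264895]
```

```bash
cat >> h.py <<'E'
from scipy.spatial.transform import Rotation as Ro
def plan(ctrl,x,y,z,yaw):
    "shift/turn (cm, 5deg) to pointing-down pose whose tool-y has yaw (deg)"
    o=ctrl.get_obs(); R0=Ro.from_rotvec(o["tool_rot"]).as_matrix()
    c,s_=np.cos(np.radians(yaw)),np.sin(np.radians(yaw))
    Y=np.array([c,s_,0]); Z=np.array([0,0,-1.]); T=np.c_[np.cross(Y,Z),Y,Z]
    d=R0.T@(np.array([x,y,z])-o["tool_pos"])*100
    r=Ro.from_matrix(R0.T@T).as_rotvec(degrees=True)/5
    print("t",round(float(o["t"]),2),"pos",np.round(o["tool_pos"],4),"yaw",np.round(np.degrees(np.arctan2(R0[1,1],R0[0,1])),2),"open",np.round(o["opening"],4),"F",np.round(o["contact_force"],1),"q",np.round(o["q"],2))
    print("row",np.round(d,2).tolist()+np.round(r,2).tolist())
E
python3 - <<'E'
from station import ctrl
from h import *
plan(ctrl,.530,.164,.20,27)
E
```

```text
t 0.15 pos [0.2292 0.581  0.2303] yaw 68.47 open 0.0854 F [-0.3 -0.3 -0.6] q [ 1.08  0.05  1.61 -0.    1.48 -0.12]
row [-43.29, -27.74, 3.07, -0.02, 0.0, 8.29]
```

Request:
{"fn": "apply_moves", "kwargs": {"rows": [[-4.3,-2.8,0.3,0,0,0.8],[-8.7,-5.5,0.6,0,0,1.7],[-13,-8.3,0.9,0,0,2.5],[-17.3,-11.1,1.2,0,0,3.3],[-21.6,-13.9,1.5,0,0,4.1],[-26,-16.6,1.8,0,0,5],[-30.3,-19.4,2.1,0,0,5.8],[-34.6,-22.2,2.5,0,0,6.6],[-39,-25,2.8,0,0,7.5],[-41.5,-26.6,3,0,0,8],[-43.3,-27.7,3.1,0,0,8.3],[-43.3,-27.7,3.1,0,0,8.3],[-43.3,-27.7,3.1,0,0,8.3],[-43.3,-27.7,3.1,0,0,8.3],[-43.3,-27.7,3.1,0,0,8.3]], "grip": 0}}

```text
t: 1.65
tool_pos: [0.5296, 0.1654, 0.1997]
tool_rot: [1.639, 2.68, -0.002]
contact_force: [0.3, 0.3, 0.2]
opening: 0.0854
```

```bash
python3 - <<'E'
from station import ctrl
from h import *
plan(ctrl,.530,.164,.076,27)
d=ctrl.get_image("wrist"); cv2.imwrite("pics/w1.png",d["color"]); np.savez("w1.npz",**d)
print(proj(d,[[.53,.164,.12],[.53,.1615,.06]]))
E
```

```text
t 1.65 pos [0.5296 0.1654 0.1997] yaw 27.08 open 0.0854 F [0.3 0.3 0.2] q [ 0.17 -0.09  1.81 -0.    1.43 -0.3 ]
row [-0.14, -0.02, 12.38, -0.01, 0.01, 0.02]
[[321.61720576 212.1431241 ]
 [320.46829108 195.40923718]]
```

View pics/w1.png

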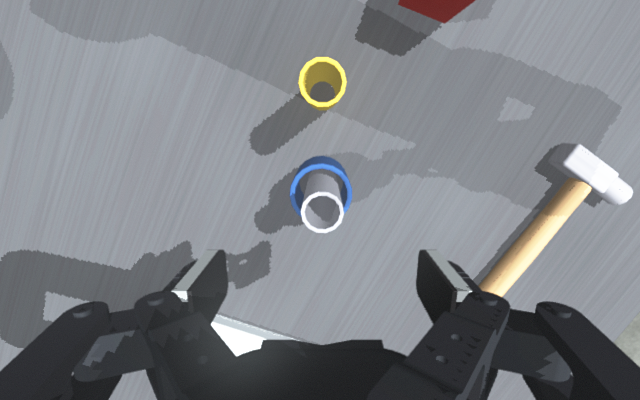

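The rim sits at (322,212), exactly where I predicted, and the yellow tube is off the jaw axis at (322,82). Now I descend and grip.

Request:
{"fn": "apply_moves", "kwargs": {"rows": [[-0.1,0,2.5,0,0,0],[-0.1,0,5,0,0,0],[-0.1,0,7.5,0,0,0],[-0.1,0,9.5,0,0,0],[-0.1,0,11,0,0,0],[-0.1,0,12,0,0,0],[-0.1,0,12.4,0,0,0],[-0.1,0,12.4,0,0,0],[-0.1,0,12.4,0,0,0]], "grip": 0}}

```text
t: 2.6
tool_pos: [0.5308, 0.1645, 0.0768]
tool_rot: [1.639, 2.679, -0.0]
contact_force: [0.9, 0.1, 0.5]
opening: 0.0854
```

Request:
{"fn": "apply_moves", "kwargs": {"rows": [[0,0,0,0,0,0],[0,0,0,0,0,0],[0,0,0,0,0,0],[0,0,0,0,0,0],[0,0,0,0,0,0],[0,0,0,0,0,0],[0,0,0,0,0,0],[0,0,0,0,0,0],[0,0,0,0,0,0],[0,0,0,0,0,0]], "grip": 1, "squeeze": 50}}

```text
t: 3.6
tool_pos: [0.531, 0.1645, 0.0773]
tool_rot: [1.639, 2.678, -0.0]
contact_force: [-2.0, -1.7, 5.0]
opening: 0.0304
```

```bash
python3 - <<'E'
from station import ctrl
from h import *
plan(ctrl,.530,.164,.206,27)
d=ctrl.get_image("wrist"); cv2.imwrite("pics/w2.png",d["color"]); np.savez("w2.npz",**d)
E
```

```text
t 3.6 pos [0.531  0.1645 0.0773] yaw 27.09 open 0.0304 F [-2.  -1.7  5. ] q [ 0.17  0.04  1.9  -0.    1.2  -0.31]
row [-0.02, -0.1, -12.87, 0.01, 0.02, 0.02]
```

View pics/w2.png

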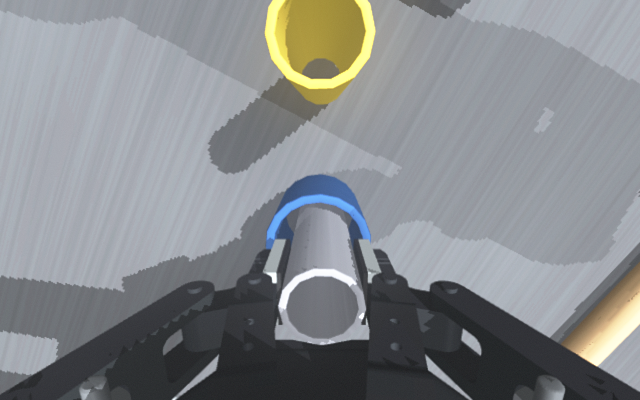

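The tube is gripped: the steel rim at (321,308) lies between the pads and the opening is about 30 mm. Now I lift straight up.

Request:
{"fn": "apply_moves", "kwargs": {"rows": [[0,0,-0.5,0,0,0],[0,0,-1.2,0,0,0],[0,0,-2.2,0,0,0],[0,0,-3.5,0,0,0],[0,0,-5,0,0,0],[0,0,-6.5,0,0,0],[0,0,-8,0,0,0],[0,0,-9.5,0,0,0],[0,0,-11,0,0,0],[0,0,-12.2,0,0,0],[0,0,-13,0,0,0],[0,0,-13,0,0,0],[0,0,-13,0,0,0],[0,0,-13,0,0,0]]}}

```text
t: 5.05
tool_pos: [0.5302, 0.1645, 0.2061]
tool_rot: [1.639, 2.68, -0.003]
contact_force: [0.7, -0.0, -2.1]
opening: 0.0305
```

```bash
python3 - <<'E'
from station import ctrl
from h import *
plan(ctrl,.5825,-.2635,.206,27)
for n in("scene","top"):
    d=ctrl.get_image(n); cv2.imwrite(f"pics/{n}3.png",d["color"]); np.savez(f"{n}3.npz",**d)
E
```

```text
t 5.05 pos [0.5302 0.1645 0.2061] yaw 27.09 open 0.0305 F [ 0.7 -0.  -2.1] q [ 0.17 -0.1   1.8  -0.    1.44 -0.31]
row [-40.49, -14.83, 0.07, -0.01, 0.01, 0.02]
```

View pics/scene3.png

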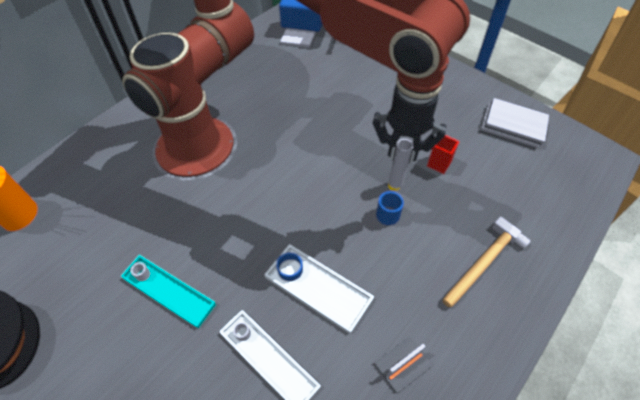

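View pics/top3.png

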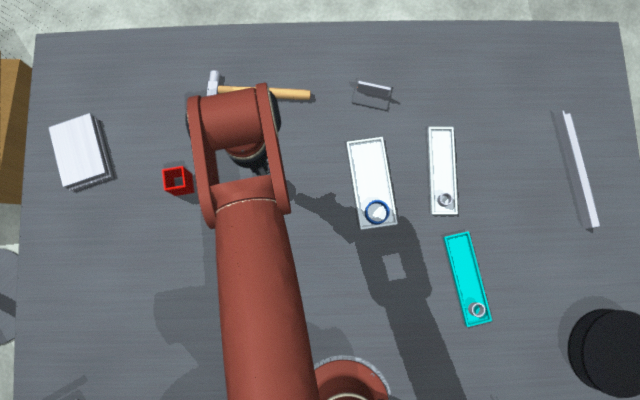

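The narrow tube is lifted clear at scene (402,165). The wide tube stays upright at (390,208). I carry the narrow tube over the narrow row.

Request:
{"fn": "apply_moves", "kwargs": {"rows": [[-1,-0.4,0,0,0,0],[-3,-1.1,0,0,0,0],[-6,-2.2,0,0,0,0],[-9,-3.3,0,0,0,0],[-12,-4.4,0,0,0,0],[-15,-5.5,0,0,0,0],[-18,-6.6,0,0,0,0],[-21,-7.7,0,0,0,0],[-24,-8.8,0,0,0,0],[-27,-9.9,0,0,0,0],[-30,-11,0,0,0,0],[-33,-12.1,0,0,0,0],[-36,-13.2,0,0,0,0],[-38.5,-14.1,0,0,0,0],[-40,-14.6,0,0,0,0],[-40.5,-14.8,0,0,0,0],[-40.5,-14.8,0,0,0,0],[-40.5,-14.8,0,0,0,0],[-40.5,-14.8,0,0,0,0]]}}

```text
t: 7.05
tool_pos: [0.583, -0.2623, 0.2068]
tool_rot: [-1.638, -2.681, 0.002]
contact_force: [-0.2, 0.2, -1.6]
opening: 0.0304
```

```bash
python3 - <<'E'
from station import ctrl
from h import *
plan(ctrl,.5825,-.2635,.082,27)
for n in("scene","wrist","top"):
    d=ctrl.get_image(n); cv2.imwrite(f"pics/{n}4.png",d["color"]); np.savez(f"{n}4.npz",**d)
E
```

```text
t 7.05 pos [ 0.583  -0.2623  0.2068] yaw 27.16 open 0.0304 F [-0.2  0.2 -1.6] q [-0.54  0.1   1.6  -0.    1.44 -1.01]
row [-0.08, -0.08, 12.48, -0.01, 0.01, 0.03]
```

View pics/scene4.png

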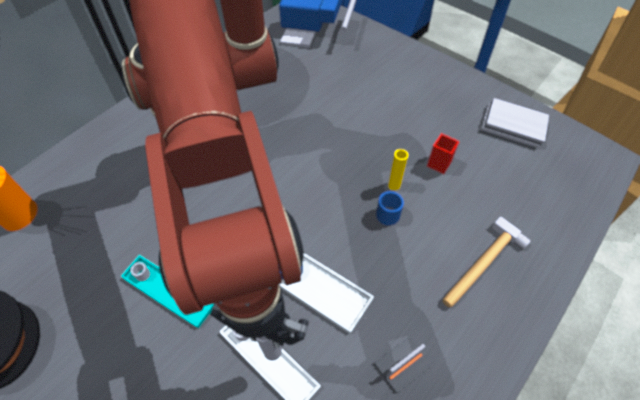

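View pics/wrist4.png

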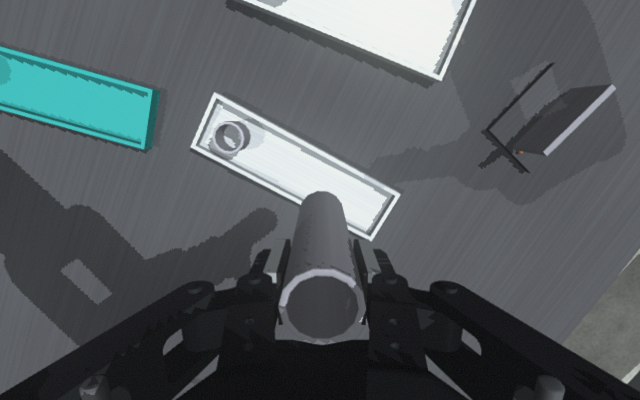

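View pics/top4.png

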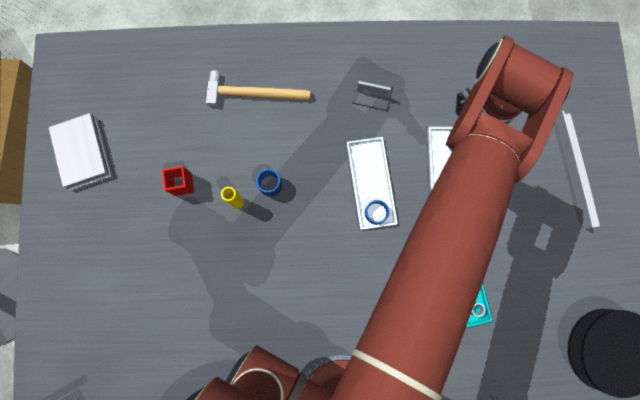

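The tube is over the free part. I check the row's midline from the wrist view, using outer corners at (215,93), (190,148), (400,195) and (372,240). I also measure the wide tube, which is now unobstructed.

```bash
python3 - <<'E'
from h import *
d=dict(np.load("wrist4.npz"))
P=ray(d,[(215,93),(190,148),(400,195),(372,240)],.016);print(P.round(4)[:,:2].tolist(),P.mean(0).round(4))
for n in("top","scene"):
    d=dict(np.load(n+"4.npz")); im=d["color"]
    o=(250,160) if n=="top" else (370,185)
    cv2.imwrite(f"pics/c4{n}.png",cv2.resize(im[o[1]:o[1]+45,o[0]:o[0]+45],None,fx=12,fy=12,interpolation=cv2.INTER_CUBIC))
E
```

```text
[[0.4467, -0.2318], [0.4441, -0.2945], [0.6655, -0.2378], [0.6643, -0.2972]] [ 0.5551 -0.2653  0.016 ]
```

View pics/c4top.png

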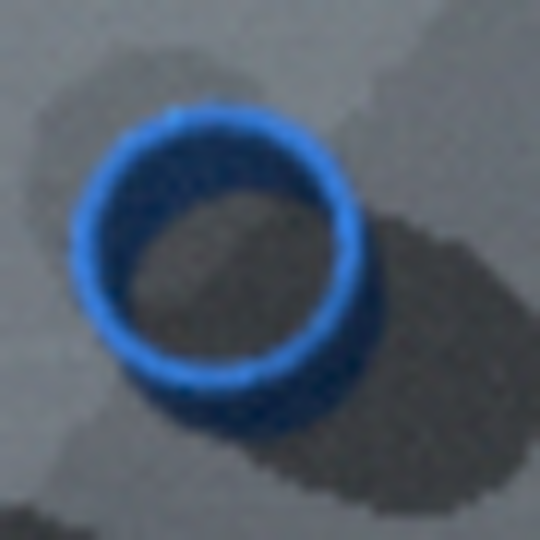

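View pics/c4scene.png

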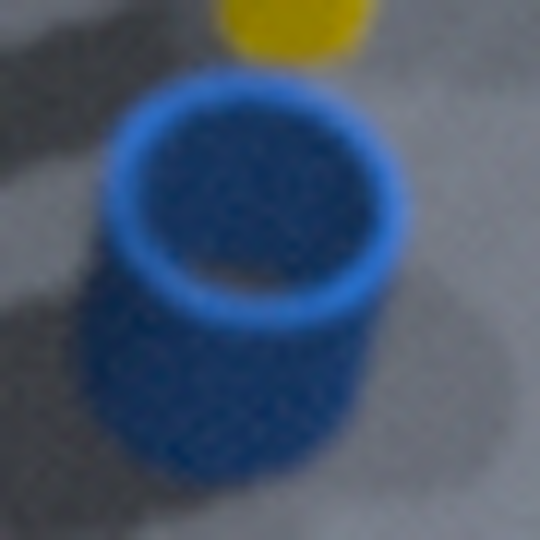

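Request:
{"fn": "apply_moves", "kwargs": {"rows": [[-0.1,-0.1,1,0,0,0],[-0.2,-0.15,3,0,0,0],[-0.2,-0.15,5,0,0,0],[-0.2,-0.15,7,0,0,0],[-0.2,-0.15,9,0,0,0],[-0.2,-0.15,10.5,0,0,0],[-0.2,-0.15,11.3,0,0,0],[-0.2,-0.15,11.8,0,0,0],[-0.2,-0.15,12.1,0,0,0],[-0.2,-0.15,12.1,0,0,0],[-0.2,-0.15,12.1,0,0,0],[-0.2,-0.15,12.1,0,0,0]]}}

```text
t: 8.4
tool_pos: [0.5831, -0.2655, 0.0869]
tool_rot: [1.637, 2.679, -0.002]
contact_force: [-0.6, 0.4, -2.2]
opening: 0.0308
```

```bash
python3 - <<'E'
from station import ctrl
from h import *
def up(p,o,k): return [(p[0]+.5)/k-.5+o[0],(p[1]+.5)/k-.5+o[1]]
t=dict(np.load("top4.npz"));s=dict(np.load("scene4.npz"))
print("W",ray(t,up((217,246),(250,160),12),.06).round(4),ray(s,up((256,200),(370,185),12),.06).round(4))
plan(ctrl,.583,-.265,.081,27)
E
```

```text
W [[0.5294 0.1624 0.06  ]] [[0.5304 0.1617 0.06  ]]
t 8.4 pos [ 0.5831 -0.2655  0.0869] yaw 27.15 open 0.0308 F [-0.6  0.4 -2.2] q [-0.54  0.21  1.69 -0.    1.24 -1.02]
row [0.05, 0.02, 0.59, -0.0, 0.03, 0.03]
```

Request:
{"fn": "apply_moves", "kwargs": {"rows": [[0,0,0.1,0,0,0],[0,0,0.2,0,0,0],[0,0,0.3,0,0,0],[0,0,0.4,0,0,0],[0,0,0.5,0,0,0],[0,0,0.5,0,0,0]]}}

```text
t: 9.0
tool_pos: [0.5829, -0.2655, 0.0816]
tool_rot: [1.637, 2.68, -0.002]
contact_force: [0.3, 0.5, -1.9]
opening: 0.0299
```

Request:
{"fn": "apply_moves", "kwargs": {"rows": [[0,0,0.05,0,0,0],[0,0,0.1,0,0,0],[0,0,0.1,0,0,0]]}}

```text
t: 9.3
tool_pos: [0.5831, -0.2657, 0.0814]
tool_rot: [1.637, 2.679, -0.002]
contact_force: [-2.0, 0.1, 2.7]
opening: 0.0306
```

The force turned to +2.7 N at z = 0.0814, as predicted for floor contact. I release.

Request:
{"fn": "apply_moves", "kwargs": {"rows": [[0,0,0,0,0,0],[0,0,0,0,0,0],[0,0,0,0,0,0],[0,0,0,0,0,0],[0,0,0,0,0,0],[0,0,0,0,0,0],[0,0,0,0,0,0],[0,0,0,0,0,0]], "grip": 0}}

```text
t: 10.1
tool_pos: [0.5831, -0.2656, 0.0813]
tool_rot: [1.637, 2.679, -0.002]
contact_force: [0.5, 0.0, -0.9]
opening: 0.0856
```

Request:
{"fn": "apply_moves", "kwargs": {"rows": [[0,0,-1,0,0,0],[0,0,-3,0,0,0],[0,0,-5,0,0,0],[0,0,-7,0,0,0],[0,0,-9,0,0,0],[0,0,-11,0,0,0],[0,0,-12,0,0,0],[0,0,-12,0,0,0],[0,0,-12,0,0,0]]}}

```text
t: 11.0
tool_pos: [0.5828, -0.2653, 0.2009]
tool_rot: [1.637, 2.68, -0.002]
contact_force: [-0.3, 0.6, -0.8]
opening: 0.0851
```

```bash
python3 - <<'E'
from station import ctrl
from h import *
plan(ctrl,.530,.162,.2,20)
d=ctrl.get_image("wrist"); cv2.imwrite("pics/wrist5.png",d["color"]); np.savez("wrist5.npz",**d)
print(proj(d,[[.583,-.265,.124],[.583,-.265,.004]]))
E
```

```text
t 11.0 pos [ 0.5828 -0.2653  0.2009] yaw 27.15 open 0.0851 F [-0.3  0.6 -0.8] q [-0.54  0.11  1.61 -0.    1.43 -1.02]
row [40.43, 14.8, 0.0, -0.0, 0.02, 1.43]
[[322.36210702 211.05972045]
 [322.19208629 179.15274845]]
```

View pics/wrist5.png

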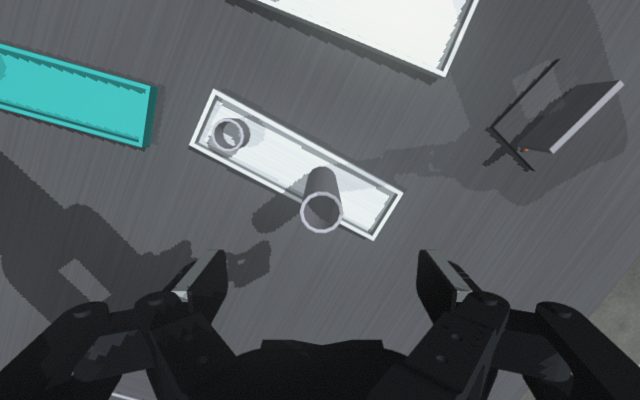

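The narrow tube stands upright, with its rim at (321,212) where predicted. Next is the wide tube.

Request:
{"fn": "apply_moves", "kwargs": {"rows": [[2,0.7,0,0,0,0.1],[5,1.8,0,0,0,0.2],[9,3.3,0,0,0,0.3],[13,4.8,0,0,0,0.5],[17,6.2,0,0,0,0.6],[21,7.7,0,0,0,0.7],[25,9.2,0,0,0,0.9],[29,10.6,0,0,0,1],[33,12.1,0,0,0,1.2],[37,13.5,0,0,0,1.3],[39.5,14.5,0,0,0,1.4],[40.4,14.8,0,0,0,1.4],[40.4,14.8,0,0,0,1.4],[40.4,14.8,0,0,0,1.4],[40.4,14.8,0,0,0,1.4]]}}

```text
t: 12.55
tool_pos: [0.53, 0.1607, 0.1992]
tool_rot: [-1.801, -2.574, 0.003]
contact_force: [-0.4, 0.1, 0.2]
opening: 0.0854
```

```bash
python3 - <<'E'
from station import ctrl
from h import *
plan(ctrl,.530,.162,.016,20)
d=ctrl.get_image("wrist"); cv2.imwrite("pics/wrist6.png",d["color"]); np.savez("wrist6.npz",**d)
print(proj(d,[.53,.162,.06]))
hsv=cv2.cvtColor(d["color"],cv2.COLOR_BGR2HSV)
b=cv2.inRange(hsv,(100,130,140),(125,255,255))
for c in cv2.findContours(b,cv2.RETR_EXTERNAL,cv2.CHAIN_APPROX_NONE)[0]:
    if cv2.contourArea(c)<300: continue
    e=cv2.fitEllipse(c); print(np.round(e[0],1),np.round(e[1],1),ray(d,e[0],.06).round(4))
E
```

```text
t 12.55 pos [0.53   0.1607 0.1992] yaw 20.06 open 0.0854 F [-0.4  0.1  0.2] q [ 0.16 -0.09  1.81 -0.    1.43 -0.19]
row [0.14, 0.08, 18.32, -0.02, 0.01, 0.01]
[[322.74188027 190.26132506]]
[322.7 187.6] [60.4 63.2] [[0.5291 0.1643 0.06  ]]
```

View pics/wrist6.png

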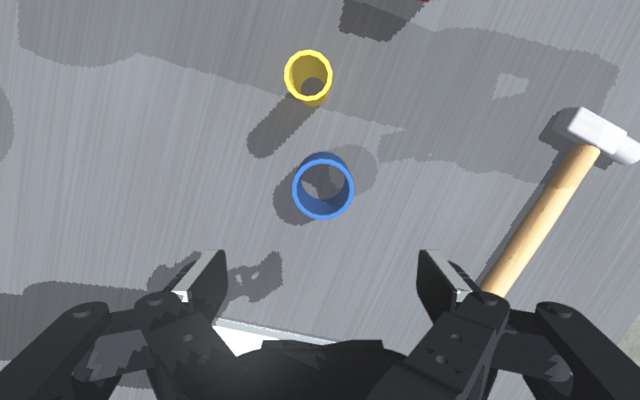

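Request:
{"fn": "apply_moves", "kwargs": {"rows": [[0.2,0.1,2,0,0,0],[0.2,0.1,5,0,0,0],[0.2,0.1,8,0,0,0],[0.2,0.1,10.5,0,0,0],[0.2,0.1,13,0,0,0],[0.2,0.1,15,0,0,0],[0.2,0.1,16.5,0,0,0],[0.2,0.1,17.5,0,0,0],[0.2,0.1,18,0,0,0],[0.2,0.1,18.3,0,0,0],[0.2,0.1,18.3,0,0,0],[0.2,0.1,18.3,0,0,0]], "grip": 0}}

```text
t: 13.8
tool_pos: [0.5308, 0.1628, 0.0172]
tool_rot: [1.8, 2.573, -0.001]
contact_force: [-0.6, -0.5, -0.8]
opening: 0.0853
```

Request:
{"fn": "apply_moves", "kwargs": {"rows": [[0,0,0,0,0,0],[0,0,0,0,0,0],[0,0,0,0,0,0],[0,0,0,0,0,0],[0,0,0,0,0,0],[0,0,0,0,0,0],[0,0,0,0,0,0],[0,0,0,0,0,0],[0,0,0,0,0,0],[0,0,0,0,0,0]], "grip": 1, "squeeze": 60}}

```text
t: 14.8
tool_pos: [0.5313, 0.1629, 0.0184]
tool_rot: [1.799, 2.573, -0.001]
contact_force: [-1.7, -0.7, 4.9]
opening: 0.0571
```

```bash
python3 - <<'E'
from station import ctrl
from h import *
plan(ctrl,.530,.163,.13,20)
d=ctrl.get_image("wrist"); cv2.imwrite("pics/wrist7.png",d["color"]); np.savez("wrist7.npz",**d)
E
```

```text
t 14.8 pos [0.5313 0.1629 0.0184] yaw 20.06 open 0.0571 F [-1.7 -0.7  4.9] q [ 0.16  0.12  1.92 -0.    1.1  -0.18]
row [0.03, -0.11, -11.16, 0.01, 0.02, 0.01]
```

View pics/wrist7.png

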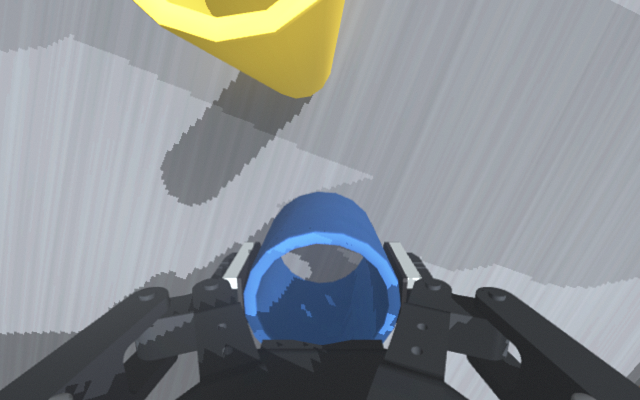

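The wide tube is gripped at an opening of 57 mm, with its rim centred at about (322,300) between the pads. I lift.

Request:
{"fn": "apply_moves", "kwargs": {"rows": [[0,0,-0.5,0,0,0],[0,0,-1.2,0,0,0],[0,0,-2.2,0,0,0],[0,0,-3.5,0,0,0],[0,0,-5,0,0,0],[0,0,-6.5,0,0,0],[0,0,-8,0,0,0],[0,0,-9.5,0,0,0],[0,0,-10.5,0,0,0],[0,0,-11,0,0,0],[0,0,-11,0,0,0],[0,0,-11,0,0,0]]}}

```text
t: 16.05
tool_pos: [0.5307, 0.1629, 0.1277]
tool_rot: [1.8, 2.574, -0.002]
contact_force: [-0.8, 0.9, -5.1]
opening: 0.0572
```

```bash
python3 - <<'E'
from station import ctrl
from h import *
plan(ctrl,.556,-.082,.13,7)
d=ctrl.get_image("scene"); cv2.imwrite("pics/scene8.png",d["color"])
E
```

```text
t 16.05 pos [0.5307 0.1629 0.1277] yaw 20.06 open 0.0572 F [-0.8  0.9 -5.1] q [ 0.16 -0.03  1.87 -0.    1.3  -0.18]
row [-23.88, -6.03, -0.19, -0.0, 0.02, 2.61]
```

View pics/scene8.png

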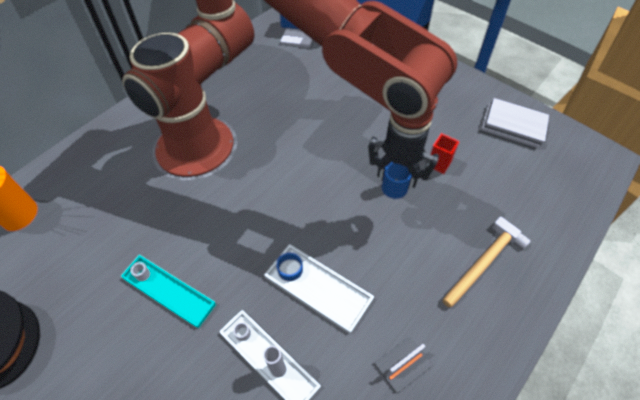

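The blue tube is held at scene (397,180) and the narrow tube stands at (274,362). I carry it to the wide row.

Request:
{"fn": "apply_moves", "kwargs": {"rows": [[-1,-0.2,0,0,0,0.1],[-3,-0.8,0,0,0,0.3],[-5.5,-1.4,0,0,0,0.6],[-8,-2,0,0,0,0.9],[-10.5,-2.7,0,0,0,1.2],[-13,-3.3,0,0,0,1.4],[-15.5,-3.9,0,0,0,1.7],[-18,-4.5,0,0,0,2],[-20.5,-5.2,-0.1,0,0,2.2],[-22.5,-5.7,-0.2,0,0,2.5],[-23.6,-6,-0.2,0,0,2.6],[-23.9,-6,-0.2,0,0,2.6],[-23.9,-6,-0.2,0,0,2.6],[-23.9,-6,-0.2,0,0,2.6],[-23.9,-6,-0.2,0,0,2.6]]}}

```text
t: 17.6
tool_pos: [0.556, -0.0813, 0.1296]
tool_rot: [2.079, 2.355, -0.003]
contact_force: [-0.0, -0.1, -4.2]
opening: 0.0572
```

```bash
python3 - <<'E'
from station import ctrl
from h import *
plan(ctrl,.556,-.082,.028,7)
d=ctrl.get_image("wrist"); cv2.imwrite("pics/wrist9.png",d["color"]); np.savez("wrist9.npz",**d)
E
```

```text
t 17.6 pos [ 0.556  -0.0813  0.1296] yaw 7.13 open 0.0572 F [-0.  -0.1 -4.2] q [-0.28 -0.01  1.85 -0.    1.3  -0.4 ]
row [-0.06, 0.0, 10.16, -0.01, 0.01, 0.03]
```

View pics/wrist9.png

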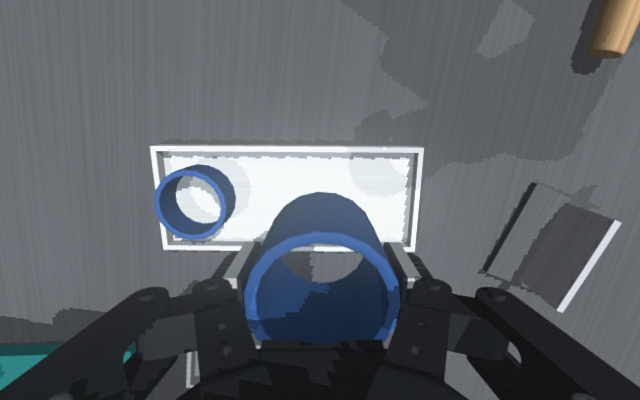

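```bash
python3 - <<'E'
from h import *
d=dict(np.load("wrist9.npz"))
P=ray(d,[(152,146),(423,148),(166,250),(416,249)],.016);print(P[:,:2].round(4).tolist(),P.mean(0).round(4))
E
```

```text
[[0.4143, -0.0549], [0.6311, -0.0296], [0.4254, -0.1448], [0.6431, -0.1163]] [ 0.5285 -0.0864  0.016 ]
```

Request:
{"fn": "apply_moves", "kwargs": {"rows": [[-0.1,0,1,0,0,0],[-0.1,0,2.5,0,0,0],[-0.1,0,4.5,0,0,0],[-0.1,0,6.5,0,0,0],[-0.1,0,8,0,0,0],[-0.1,0,9,0,0,0],[-0.1,0,9.6,0,0,0],[-0.1,0,9.9,0,0,0],[-0.1,0,10,0,0,0],[-0.1,0,10,0,0,0]]}}

```text
t: 18.65
tool_pos: [0.5567, -0.0826, 0.0304]
tool_rot: [2.078, 2.354, -0.002]
contact_force: [-0.1, 0.3, -3.8]
opening: 0.0568
```

The wrist view puts the channel centre at (0.5285, −0.0864), which agrees with the top view. Now a gentle final descent.

Request:
{"fn": "apply_moves", "kwargs": {"rows": [[0,0,0.1,0,0,0],[0,0,0.2,0,0,0],[0,0,0.3,0,0,0],[0,0,0.4,0,0,0],[0,0,0.5,0,0,0],[0,0,0.6,0,0,0],[0,0,0.7,0,0,0],[0,0,0.7,0,0,0]]}}

```text
t: 19.45
tool_pos: [0.5565, -0.0826, 0.0231]
tool_rot: [2.078, 2.354, -0.002]
contact_force: [-0.0, -0.1, -4.9]
opening: 0.0572
```

Request:
{"fn": "apply_moves", "kwargs": {"rows": [[0,0,0.05,0,0,0],[0,0,0.1,0,0,0],[0,0,0.1,0,0,0]]}}

```text
t: 19.75
tool_pos: [0.5566, -0.0826, 0.0225]
tool_rot: [2.078, 2.354, -0.002]
contact_force: [-2.4, -0.3, -2.1]
opening: 0.0573
```

Request:
{"fn": "apply_moves", "kwargs": {"rows": [[0,0,0.05,0,0,0],[0,0,0.1,0,0,0],[0,0,0.1,0,0,0]]}}

```text
t: 20.05
tool_pos: [0.5566, -0.0826, 0.0224]
tool_rot: [2.078, 2.355, -0.003]
contact_force: [-6.1, 0.9, 4.9]
opening: 0.0573
```

Request:
{"fn": "apply_moves", "kwargs": {"rows": [[0,0,0,0,0,0],[0,0,0,0,0,0],[0,0,0,0,0,0],[0,0,0,0,0,0],[0,0,0,0,0,0],[0,0,0,0,0,0],[0,0,0,0,0,0]], "grip": 0}}

```text
t: 20.75
tool_pos: [0.5566, -0.0826, 0.0224]
tool_rot: [2.079, 2.355, -0.003]
contact_force: [-1.1, -0.4, -0.4]
opening: 0.0852
```

Request:
{"fn": "apply_moves", "kwargs": {"rows": [[0,0,-1,0,0,0],[0,0,-3,0,0,0],[0,0,-6,0,0,0],[0,0,-9,0,0,0],[0,0,-12,0,0,0],[0,0,-15,0,0,0],[0,0,-17,0,0,0],[0,0,-18,0,0,0],[0,0,-18,0,0,0],[0,0,-18,0,0,0]]}}

```text
t: 21.75
tool_pos: [0.5562, -0.0822, 0.2015]
tool_rot: [-2.079, -2.355, 0.003]
contact_force: [-0.0, -1.0, -0.3]
opening: 0.085
```

```bash
python3 - <<'E'
from station import ctrl
from h import *
plan(ctrl,.5,.162,.25,20)
for n in ("wrist","scene"):
    d=ctrl.get_image(n); cv2.imwrite(f"pics/{n}10.png",d["color"]); np.savez(f"{n}10.npz",**d)
    print(n,proj(d,[[.5565,-.0825,.064],[.583,-.2655,.124]]).round(1).tolist())
E
```

```text
t 21.75 pos [ 0.5562 -0.0822  0.2015] yaw 7.13 open 0.085 F [-0.  -1.  -0.3] q [-0.28 -0.08  1.79 -0.    1.43 -0.4 ]
row [24.92, -2.56, -4.88, -0.02, 0.01, -2.57]
wrist [[322.6, 192.3], [326.5, 410.7]]
scene [[329.8, 283.2], [271.9, 353.6]]
```

View pics/wrist10.png

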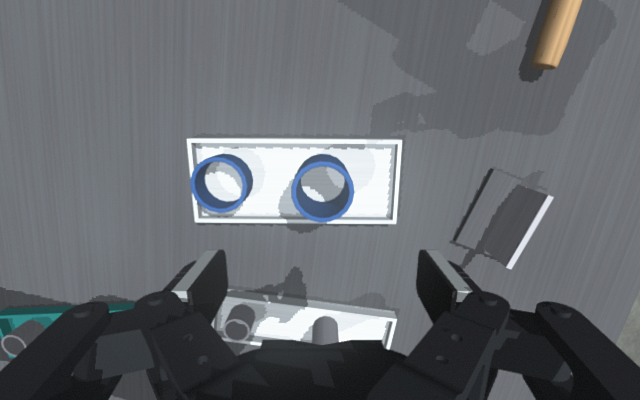

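View pics/scene10.png

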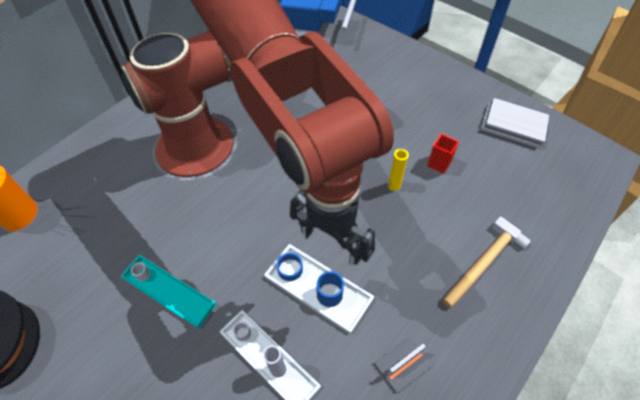

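Both tubes stand as predicted: the wide rim is at scene (330,283) and the narrow rim at (274,353). I move the arm aside for one last top view.

Request:
{"fn": "apply_moves", "kwargs": {"rows": [[2,0,-1,0,0,0],[5,-0.5,-2,0,0,0],[9,-1,-3,0,0,0],[13,-1.5,-4,0,0,0],[17,-2,-5,0,0,0],[21,-2.5,-5,0,0,0],[24,-2.5,-5,0,0,0],[25,-2.5,-5,0,0,0],[25,-2.5,-5,0,0,0],[25,-2.5,-5,0,0,0]]}}

```text
t: 22.85
tool_pos: [0.5001, 0.1621, 0.2496]
tool_rot: [-2.078, -2.353, 0.007]
contact_force: [0.3, 0.1, -0.1]
opening: 0.0855
```

```bash
python3 - <<'E'
from station import ctrl
from h import *
d=ctrl.get_image("top"); np.savez("top11.npz",**d)
print(proj(d,[[.5565,-.0825,.064],[.583,-.2655,.124]]).round(1).tolist())
cv2.imwrite("pics/top11.png",cv2.resize(d["color"][110:240,335:475],None,fx=5,fy=4.6) if 0 else cv2.resize(d["color"][115:235,335:475],None,fx=5,fy=5))
E
```

```text
[[371.4, 165.6], [454.7, 146.0]]
```

View pics/top11.png

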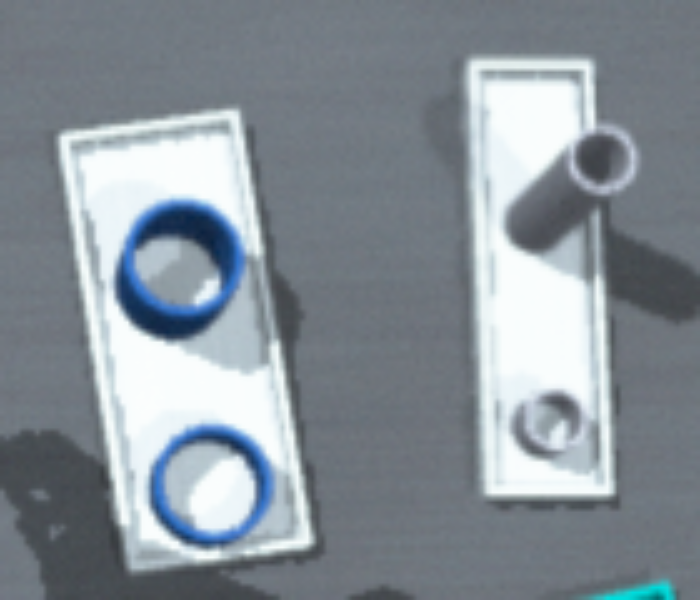

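In the top view, the wide rim is at (371,166) and the narrow rim at (455,146). Both are within about 1 px of upright tubes at the planned spots. I hand in the job.

```bash
python3 - <<'E'
from station import ctrl
print(ctrl.finish_job()); print(ctrl.get_obs()["t"])
E
```

```text
the job is handed in; nothing more can be done
None
the job is handed in; nothing more can be done
```

I pulled the narrow steel tube up out of the wide blue one and stood it in the white narrow row with the steel ring. I then stood the blue tube in the white wide row with the blue ring. Each tube was lowered until the force showed it resting on the floor, then released. I handed the job in at about 23 s of the 64 s allowed; no verdict is reported.

In the last top and scene pictures, both rims lay within about 1–2 px of where upright tubes at the planned spots should appear. That is roughly 3 mm, close to the middle of each row's free part, with the arm well clear. No check failed. The only disagreements were 2–4 mm between views on the tube and row positions, well within the play.

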